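# Re-rack swapped battery cells

## Robot

A 6-joint arm with a two-finger parallel gripper is mounted at the origin on the work surface. World frame = base frame: x ahead of the robot, y to its left, z up, the work surface at z = 0. Lengths are in mm, angles in rad, forces in N, time in s.
With the tool pointing down it reaches from about 275 to 750 mm from the base axis. Payload 10.2 kg.
Tool frame: the origin (TCP) lies between the finger pads; the fingertips stand 14 mm ahead of it and the grasp point (between the pads) lies 5 mm behind it (tip_reach is the distance from the TCP to the fingertips, in mm); z points along the fingers, y is the line along which they close (so a half turn about z gives the same grasp; the last joint's range is limited). The gripper opens to 85 mm and grips with 20 to 120 N. Pads are 22 mm wide; open, the fingers measure 114 mm over their backs; the gripper's body (76 mm by 85 mm) begins 54 mm behind the grasp point. The pads swing forward as they close: fully open they stand 13 mm farther back than shut.
Start: joints at [-1.421, 0.313, 1.498, -0, 1.331, -0.223], TCP at [191.206, -488.95, 245.294] pointing down, gripper open.
Joint ranges: [-2.94, 2.94], [-0.97, 2.17], [0.19, 2.56], [-1.23, 4.37], [0.02, 3.11], [-2.88, 2.88]. Speed limits (rad/s): [2.39, 2.39, 3.01, 3.14, 3.14, 3.14].

## Interface

Orientations are given as a unit quaternion [w, x, y, z].
In Python, from rig import * gives the robot as it stands.
- The arm moves only by the tool arm_command, never from a script. Its argument "steps" is a list that holds one entry, the list of rows, each a list of 7 numbers: the opening, from 0 (shut) to 1 (fully open), then the shift along the tool's x, y, z each as a share of 0.05 m, from -1 to 1, then the turn, a rotation vector about the tool's x, y, z each as a share of 0.15 rad, from -1 to 1. A call has 1 to 8 rows; each row shifts and turns the commanded pose from where the row before left it, along the tool's axes as they then stand; what a row does not reach is not made up. A row lasts 1/8 s, in which the tool goes at most 62.5 mm and 10.7 degrees, less where a joint would pass 70% of its speed; a pose out of reach is approached as far as the arm can. A call with a number of a shift or a turn outside -1 to 1 is refused whole. A call with a gripper value outside its range is refused whole. The fingers move at their own pace and stop on an object; "squeeze" is the grip in N (left out, the last holds). Time passes only in rows, so rows that do not move let the fingers close. It gives the time, the measured TCP pose, the force, the opening and the grip force at its end, in the units of the state.
- sense(): the state, without advancing time (a new reading comes with each control period).
- capture(name): name is "side" or "top" or "wrist"; returns the picture (480x640x3 uint8, red, green, blue); there is no depth.
- get_calibration(name): a dict with "intrinsics" (3x3 intrinsics, pixels), "D" ([k1, k2, p1, p2, k3] as OpenCV has them; the pictures are not rectified), "rvec" (rotation vector, rad) and "tvec" (3), from world to camera coordinates, as OpenCV has them; the wrist camera has in their place "T_tool_cam" (4x4, takes a point from camera to tool coordinates, whose origin is the TCP and whose axes are the flange's). Camera axes: x right, y down, z forward; pixel columns grow to the right and rows downward; lengths in mm; the calibration is good to about 2 mm. A picture is of the moment at which its call begins: read the wrist's pose just before it. get_calibration takes no time and is no camera call.
- finish_job(): hands the job in; it is judged then, once.
The state is a dict: "time_s": time; "joints": joint angles; "dq": joint speeds; "tau": joint torques, N m; "eef_pos": TCP position; "ee_rot": TCP orientation; "force": force on the tool from outside, world axes, zero at the start; "wrist_torque": the same for the moment, N m; "grip_width": opening from 0.0 (shut) to 1.0 (fully open); "grip_force": force on a finger pad.
Only numpy, scipy, OpenCV 4.12 (cv2) and the standard library are available. Lean on these libraries where they do the work, as an engineer would, in place of code of your own. Each camera call takes 0.05 s, during which the arm holds its last target. There are 200 camera calls.

## Task

The battery cells have been mixed up on their contact stands: rearrange them so that each cell stands upright inside the rim of the stand of its own colour, leaving the grey spare stand empty again. A cell may wait on the grey spare stand meanwhile, but never put one down on the bench, and keep the cells upright. Leave the amber jar where it stands.

Things in the scene. Friction and masses are not known exactly. Their poses are not given: they have to be found in the camera images.
- cell_red: red cylindrical battery cell standing upright: plain cylinder, 32 mm diameter, 70 mm tall, red all over with a small steel pole (15 mm across, 1.5 mm proud) in the middle of its top; about 0.11 to 0.18 kg. Origin: centre of its underside; z up along the cylinder.
- cell_yellow: yellow cylindrical battery cell standing upright: plain cylinder, 32 mm diameter, 70 mm tall, yellow all over with a small steel pole (15 mm across, 1.5 mm proud) in the middle of its top; about 0.11 to 0.18 kg. Origin: centre of its underside; z up along the cylinder.
- cell_green: green cylindrical battery cell standing upright: plain cylinder, 32 mm diameter, 70 mm tall, green all over with a small steel pole (15 mm across, 1.5 mm proud) in the middle of its top; about 0.11 to 0.18 kg. Origin: centre of its underside; z up along the cylinder.
- cell_blue: blue cylindrical battery cell standing upright: plain cylinder, 32 mm diameter, 70 mm tall, blue all over with a small steel pole (15 mm across, 1.5 mm proud) in the middle of its top; about 0.11 to 0.18 kg. Origin: centre of its underside; z up along the cylinder.
- stand_red: red contact stand fixed to the bench: base 76 x 76 x 10 mm with a round rim on it (inner diameter 50 mm, outer 62 mm, its top 18 mm above the bench). A cell stands inside the rim on the base's top face, 10 mm above the bench, with 9 mm play all round. Origin: centre of the base's underside, at bench height; z up.
- stand_yellow: yellow contact stand fixed to the bench: base 76 x 76 x 10 mm with a round rim on it (inner diameter 50 mm, outer 62 mm, its top 18 mm above the bench). A cell stands inside the rim on the base's top face, 10 mm above the bench, with 9 mm play all round. Origin: centre of the base's underside, at bench height; z up.
- stand_green: green contact stand fixed to the bench: base 76 x 76 x 10 mm with a round rim on it (inner diameter 50 mm, outer 62 mm, its top 18 mm above the bench). A cell stands inside the rim on the base's top face, 10 mm above the bench, with 9 mm play all round. Origin: centre of the base's underside, at bench height; z up.
- stand_blue: blue contact stand fixed to the bench: base 76 x 76 x 10 mm with a round rim on it (inner diameter 50 mm, outer 62 mm, its top 18 mm above the bench). A cell stands inside the rim on the base's top face, 10 mm above the bench, with 9 mm play all round. Origin: centre of the base's underside, at bench height; z up.
- stand_spare: grey contact stand fixed to the bench: base 76 x 76 x 10 mm with a round rim on it (inner diameter 50 mm, outer 62 mm, its top 18 mm above the bench). A cell stands inside the rim on the base's top face, 10 mm above the bench, with 9 mm play all round. The spare stand, empty at the start. Origin: centre of the base's underside, at bench height; z up.
- bottle: small amber glass jar with a white cap, 40 mm diameter, 75 mm tall, loose, standing upright on the bench among the stands. Origin: centre of its underside. Not listed: a tape roll (15 mm high) and a coin cell (5 mm high) lie flat between the stands. Stands and jar are at least 110 mm apart, centre to centre; nothing else within 70 mm of a stand's centre is higher than 15 mm.
Mind the look-alikes: they are no part of the job. Of the things like the cell_blue, leave any that is pink or purple; of the rest the smaller one is meant.

How it is judged:
By the outcome, as a careful person would: the job done as asked, in the order asked, and still so for the second after the job is handed in, with the robot touching nothing.
It also fails if it takes over 96 s, if anything falls off the work surface, if the arm or the gripper's body presses on something with over 40 N, if the wrist force passes 120 N, or if a joint passes its speed limit or range.

## Working session

There is one attempt and no reset: what is moved stays moved. The work goes in short steps, Python scripts to look and compute and a tool call to move; the robot and the scene stay as the last step left them, time stands still between calls to the robot, and variables do not carry over. Pictures are saved under pics/ and viewed, at most 14 in all, crops included, and the job is handed in when it is done.

Besides the shell and the picture viewer there is one more tool, called after "Call:" by a JSON object that holds its "api" and its "payload", one argument or row to a line. arm_command: Moves the arm, as the interface text tells. Its arguments: {"type":"object","properties":{"steps":{"type":"array"},"squeeze":{"type":"number"}},"required":["steps"]}

```bash
mkdir -p pics
python3 - <<'E'
from rig import *
import cv2
for n in("top","side"):
    cv2.imwrite(f"pics/{n}0.png",capture(n)[:,:,::-1]); print(n,get_calibration(n))
print(get_calibration("wrist")); print(sense())
E
```

```text
top {'intrinsics': array([[479.24615178,   0.        , 319.89255053],
       [  0.        , 479.24615178, 235.44096207],
       [  0.        ,   0.        ,   1.        ]]), 'D': array([-0.10946953,  0.        ,  0.        ,  0.        ,  0.        ]), 'rvec': array([ 2.14648854, -2.1816455 ,  0.07676965]), 'tvec': array([ 46.31650204, 493.84558742, 734.82678799])}
side {'intrinsics': array([[437.54804866,   0.        , 315.21099152],
       [  0.        , 437.54804866, 239.59513283],
       [  0.        ,   0.        ,   1.        ]]), 'D': array([-0.0766232,  0.       ,  0.       ,  0.       ,  0.       ]), 'rvec': array([ 2.23019237, -0.50197749,  0.21315384]), 'tvec': array([-451.75896657,  196.66275596,  527.51804479])}
{'intrinsics': array([[396.88991319,   0.        , 314.9478138 ],
       [  0.        , 396.88991319, 237.14325192],
       [  0.        ,   0.        ,   1.        ]]), 'D': array([-0.03081868,  0.        ,  0.        ,  0.        ,  0.        ]), 'T_tool_cam': array([[-1.73951816e-04, -9.50936244e-01, -3.09386860e-01,
         7.84468326e+01],
       [ 9.999999
[... 258 characters left out ...]
oints': array([-1.42140215e+00,  3.13368988e-01,  1.49834545e+00, -3.01235451e-06,
        1.33097585e+00, -2.23387058e-01]), 'dq': array([ 3.31709833e-04, -9.92003639e-05, -2.75235463e-03, -1.20048982e-03,
       -1.81843581e-03,  6.50143461e-04]), 'tau': array([ 1.45775004e-03, -4.12900543e+01, -2.60146129e+01, -2.39063038e-04,
        2.99649000e-03,  1.56335915e-05]), 'eef_pos': array([ 191.17191915, -488.73751788,  244.81100609]), 'ee_rot': array([-5.48497991e-04,  9.82679287e-01,  1.85313566e-01,  1.88378609e-05]), 'force': array([ 0.10856764, -0.45813833,  0.4049151 ]), 'wrist_torque': array([-0.03972396,  0.01970034, -0.00288321]), 'grip_force': 0.0, 'grip_width': 0.9966008937625116}
```

View pics/top0.png

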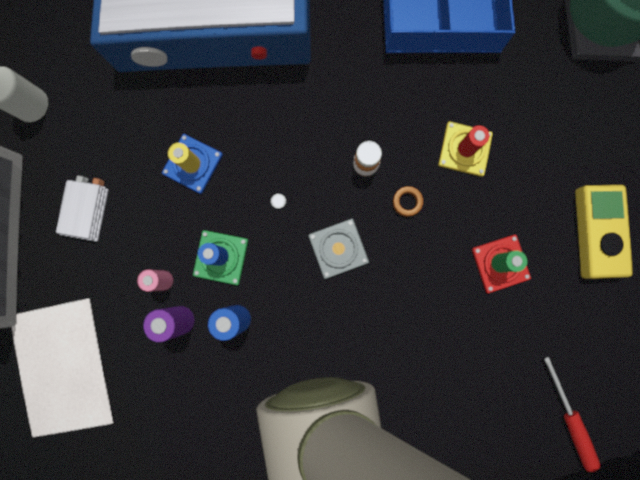

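View pics/side0.png

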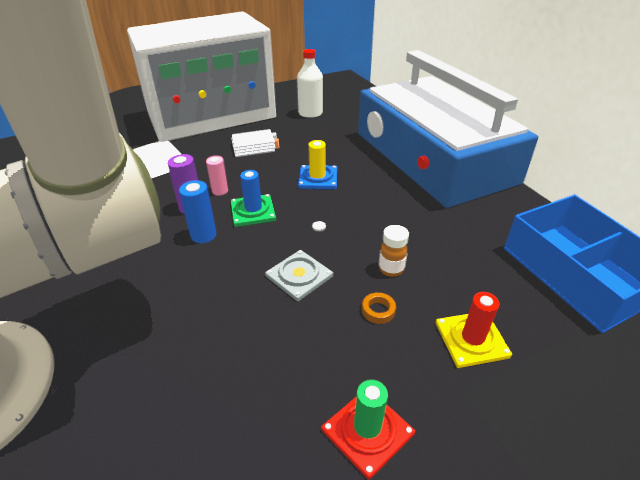

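The top view shows yellow cell on the blue stand (190,163), blue on green (218,257), red on yellow (467,148) and green on red (502,263). The grey spare is at (338,248). Decoys are pink (155,280), purple (165,323) and a larger blue (228,322); the jar is at (367,158). The side view agrees.

```bash
cat > h.py <<'E'
from rig import *
import cv2, numpy as np
C={n:get_calibration(n) for n in("top","side")}
def und(n,p):
    c=C[n]; return cv2.undistortPoints(np.array(p,float).reshape(-1,1,2),c["intrinsics"],c["D"]).reshape(-1,2)
def RT(n):
    return cv2.Rodrigues(C[n]["rvec"])[0],C[n]["tvec"].reshape(3)
def plane(n,p,z):
    R,t=RT(n); d=np.c_[und(n,p),np.ones(len(und(n,p)))]@R; o=-R.T@t
    return o+d*((z-o[2])/d[:,2])[:,None]
def tri(a,b):
    P=[np.c_[RT(n)] if 0 else np.hstack([RT(n)[0],RT(n)[1][:,None]]) for n in("top","side")]
    X=cv2.triangulatePoints(P[0],P[1],und("top",a).T,und("side",b).T); return (X[:3]/X[3]).T
HUE={"red":(0,8),"yellow":(22,35),"green":(55,85),"blue":(100,125)}
def mask(im,col,box):
    h=cv2.cvtColor(im,cv2.COLOR_RGB2HSV); H,S,V=[h[...,i].astype(int) for i in range(3)]
    if col=="grey": m=(S<60)&(V>90)
    elif col=="pole": m=(S<110)&(V>130)
    else:
        lo,hi=HUE[col]; m=(H>=lo)&(H<=hi)&(S>120)&(V>50)
        if col=="red": m|=(H>=174)&(S>120)&(V>50)
    o=np.zeros(m.shape,np.uint8); x0,y0,x1,y1=box; o[y0:y1,x0:x1]=m[y0:y1,x0:x1]*255; return o
def blobs(m): return sorted([c for c in cv2.findContours(m,cv2.RETR_EXTERNAL,cv2.CHAIN_APPROX_NONE)[0]],key=cv2.contourArea)[::-1]
def cen(c): return np.array(cv2.minEnclosingCircle(c)[0])
def quad(m):
    hull=cv2.convexHull(np.vstack([c for c in blobs(m) if cv2.contourArea(c)>4]))
    return cv2.approxPolyDP(hull,0.06*cv2.arcLength(hull,True),True).reshape(-1,2)
def pole(im,box):
    # ellipse of the pole: bright, unsaturated blob
    b=[c for c in blobs(mask(im,"pole",box)) if len(c)>=5]; return np.array(cv2.fitEllipse(b[0])[0]),cv2.contourArea(b[0])
E
cat > m.py <<'E'
from h import *
T,S=capture("top"),capture("side")
st={"blue":(155,130,225,195),"green":(188,226,252,288),"yellow":(435,118,498,180),"red":(468,232,535,296),"grey":(305,215,372,282)}
for k,b in st.items():
    q=quad(mask(T,k,b)); w=plane("top",q,10)
    print(k,q.tolist(),"edges",np.linalg.norm(w-np.roll(w,1,0),axis=1).round(), "centre",w.mean(0).round(1), "minrect",plane("top",[cv2.minAreaRect(q.astype(np.float32))[0]],10)[0].round(1), "yaw",np.degrees(np.arctan2(*(w[1]-w[0])[1::-1])).round()%90)
pt={"yellow":((168,142,190,165),(306,138,330,152)),"blue":((197,243,221,266),(240,166,260,182)),"red":((469,126,491,147),(472,290,502,312)),"green":((505,250,528,273),(356,380,390,404))}
for k,(a,b) in pt.items():
    A,aa=pole(T,a);B,bb=pole(S,b); X=tri([A],[B])[0]
    print(k,A.round(1),aa,B.round(1),bb,X.round(1),"plane81.5 top",plane("top",[A],81.5)[0].round(1),"side",plane("side",[B],81.5)[0].round(1))
def orange(im,b):
    h=cv2.cvtColor(im,cv2.COLOR_RGB2HSV); m=np.zeros(h.shape[:2],np.uint8); x0,y0,x1,y1=b
    m[y0:y1,x0:x1]=((h[...,1]>90)&(h[...,0]<35))[y0:y1,x0:x1]*255; return cen(blobs(m)[0])
A,B=orange(T,(320,232,356,266)),orange(S,(285,260,315,285)); print("spare disc",A,B,tri([A],[B]))
for k,p in dict(jar=(368,151),pink=(148,281),bigblue=(224,324),tape=(408,201)).items(): print(k,plane("top",[p],dict(jar=75,pink=70,bigblue=95,tape=15)[k])[0].round())
E
python3 m.py
```

```text
blue [[183, 133], [222, 152], [201, 193], [161, 173]] edges [77. 75. 76. 77.] centre [620.9 249.7  10. ] minrect [621.  249.9  10. ] yaw 62.0
green [[247, 239], [237, 285], [193, 275], [203, 230]] edges [74. 76. 74. 75.] centre [463.2 201.   10. ] minrect [463.2 200.8  10. ] yaw 77.0
yellow [[448, 121], [492, 132], [482, 176], [438, 165]] edges [77. 76. 77. 75.] centre [ 635.9 -203.2   10. ] minrect [ 635.6 -203.    10. ] yaw 75.0
red [[516, 234], [531, 278], [487, 293], [472, 248]] edges [77. 75. 77. 76.] centre [ 445.7 -254.2   10. ] minrect [ 445.8 -254.    10. ] yaw 17.0
grey [[352, 219], [368, 261], [325, 278], [309, 234]] edges [73. 72. 74. 75.] centre [475.1   9.   10. ] minrect [474.8   8.7  10. ] yaw 20.0
yellow [177.6 152.2] 82.5 [316.7 143.2] 20.5 [619.9 251.   80.1] plane81.5 top [619.4 250.5  81.5] side [618.8 248.5  81.5]
blue [207.7 253.1] 84.0 [248.9 173.7] 31.5 [466.2 202.8  80.4] plane81.5 top [465.9 202.6  81.5] side [465.9 201.1  81.5]
red [479.2 135.1] 83.0 [486.  300.3] 85.5 [ 636.9 -205.3   79.9] plane81.5 top [ 636.6 -204.9   81.5] side [ 635.5 -206.2   81.5]
green [516.6 260.7] 105.5 [372.2 392.4] 153.5 [ 446.7 -251.5   80.1] plane81.5 top [ 446.9 -251.1   81.5] side [ 446.  -252.1   81.5]
spare disc [338.1000061 248.1000061] [298.5 271.5] [[474.78505627   9.67687137   9.07481225]]
jar [616. -37.  75.]
pink [426. 297.  70.]
bigblue [364. 175.  95.]
tape [ 549. -104.   15.]
```

Measurements check out: stand edges are about 76 mm, pole tops about 80 mm (nominal 81.5), and the spare disc is at z = 9. First move: align the tool with the world axes and go above the green cell.

Call:
{"api": "arm_command", "payload": {
  "steps": [
    [[1,0,0,0,0,0,0.83],[1,0,0,0,0,0,0.83],[1,0,0,0,0,0,0.83],[1,1,-0.95,0.38,0,0,0],[1,1,-0.95,0.38,0,0,0],[1,1,-0.95,0.38,0,0,0],[1,1,-0.95,0.38,0,0,0],[1,1,-0.95,0.38,0,0,0]]
  ],
  "squeeze": 40
}}

```text
time_s: 1.2
eef_pos: [411.0, -280.1, 161.9]
ee_rot: [0.0, 1.0, -0.0, 0.0]
force: [0.7, -1.4, 0.2]
grip_width: 1.002
grip_force: 0.0
```

Call:
{"api": "arm_command", "payload": {
  "steps": [
    [[1,0.12,0,0,0,0,0],[1,0,0,0,0,0,0],[1,0,0,0,0,0,0],[1,0,0,0,0,0,0]]
  ]
}}

```text
time_s: 1.7
eef_pos: [415.1, -282.5, 162.5]
ee_rot: [0.0, 1.0, -0.001, 0.0]
force: [-0.1, 0.7, 0.1]
grip_width: 0.999
grip_force: 0.0
```

A row was cut by the speed limit, so I'm correcting from the measured pose, descending and gripping.

Call:
{"api": "arm_command", "payload": {
  "steps": [
    [[1,0.32,-0.31,0,0,0,0],[1,0.32,-0.31,0,0,0,0],[1,0,0,0.25,0,0,0],[1,0,0,0,0,0,0],[1,0,0,0,0,0,0]]
  ]
}}

```text
time_s: 2.33
eef_pos: [447.3, -251.2, 149.8]
ee_rot: [-0.0, 1.0, -0.001, -0.0]
force: [0.6, 1.4, 0.8]
grip_width: 1.002
grip_force: 0.0
```

Run:
```python
from h import *
s=sense();p,q=s["eef_pos"],s["ee_rot"];print(p,q)
im=capture("wrist");cv2.imwrite("pics/w1.png",im[:,:,::-1])
```

```text
[ 447.30762495 -251.23005466  149.76356597] [-5.49718992e-05  9.99999603e-01 -8.83282765e-04 -1.06156882e-04]
```

View pics/w1.png

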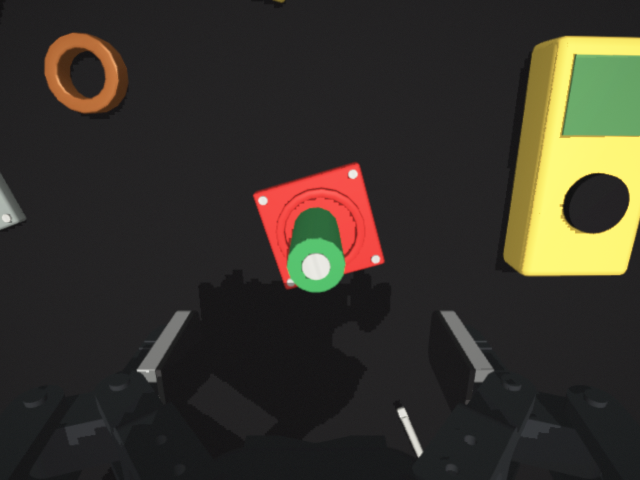

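The wrist view shows the green cell's pole at (316,266), midway between the pads (columns about 165 and 465), and the path down is clear. Descending and gripping.

Call:
{"api": "arm_command", "payload": {
  "steps": [
    [[1,0,0,0.5,0,0,0],[1,0,0,0.5,0,0,0],[1,0,0,0.5,0,0,0],[1,0,0,0.4,0,0,0],[1,0,0,0.1,0,0,0],[1,0,0,0,0,0,0],[0.6,0,0,0,0,0,0],[0.4,0,0,0,0,0,0]]
  ]
}}

```text
time_s: 3.38
eef_pos: [448.0, -250.8, 50.4]
ee_rot: [0.0, 1.0, -0.0, 0.0]
force: [0.7, 0.1, -0.3]
grip_width: 0.606
grip_force: 0.0
```

Call:
{"api": "arm_command", "payload": {
  "steps": [
    [[0.2,0,0,0,0,0,0],[0.1,0,0,0,0,0,0],[0.1,0,0,0,0,0,0],[0.1,0,0,0,0,0,0],[0.1,0,0,0,0,0,0],[0.1,0,0,0,0,0,0]]
  ]
}}

```text
time_s: 4.12
eef_pos: [448.0, -250.7, 50.2]
ee_rot: [0.0, 1.0, -0.0, 0.0]
force: [-1.0, 0.9, 6.1]
grip_width: 0.363
grip_force: 39.4
```

Gripped at 31 mm. Lifting 100 mm.

Call:
{"api": "arm_command", "payload": {
  "steps": [
    [[0.1,0,0,-0.2,0,0,0],[0.1,0,0,-0.5,0,0,0],[0.1,0,0,-0.5,0,0,0],[0.1,0,0,-0.5,0,0,0],[0.1,0,0,-0.3,0,0,0],[0.1,0,0,0,0,0,0]]
  ]
}}

```text
time_s: 4.88
eef_pos: [448.0, -250.8, 150.4]
ee_rot: [0.001, 1.0, -0.0, 0.001]
force: [-0.4, 0.7, -1.9]
grip_width: 0.369
grip_force: 39.9
```

Call:
{"api": "arm_command", "payload": {
  "steps": [
    [[0.1,0.05,-0.4,0,0,0,0],[0.1,0.1,-0.8,0,0,0,0],[0.1,0.1,-0.9,0,0,0,0],[0.1,0.1,-0.9,0,0,0,0],[0.1,0.1,-0.9,0,0,0,0],[0.1,0.05,-0.8,0,0,0,0],[0.1,0.04,-0.5,0,0,0,0],[0.1,0,0,0,0,0,0]]
  ]
}}

```text
time_s: 5.88
eef_pos: [474.2, 11.5, 149.0]
ee_rot: [-0.0, 1.0, 0.001, -0.001]
force: [-0.9, 0.9, -1.9]
grip_width: 0.363
grip_force: 40.0
```

Call:
{"api": "arm_command", "payload": {
  "steps": [
    [[0.1,0,0,0,0,0,0],[0.1,0,0,0,0,0,0]]
  ]
}}

```text
time_s: 6.12
eef_pos: [474.8, 8.8, 149.6]
ee_rot: [-0.0, 1.0, -0.001, -0.0]
force: [0.2, 0.0, -1.0]
grip_width: 0.359
grip_force: 40.0
```

The cell is over the spare. Lowering it.

Call:
{"api": "arm_command", "payload": {
  "steps": [
    [[0.1,0,0,0.4,0,0,0],[0.1,0,0,0.5,0,0,0],[0.1,0,0,0.5,0,0,0],[0.1,0,0,0.4,0,0,0],[0.1,0,0,0.14,0,0,0],[0.1,0,0,0.04,0,0,0],[0.1,0,0,0,0,0,0],[0.1,0,0,0,0,0,0]]
  ]
}}

```text
time_s: 7.12
eef_pos: [475.3, 9.3, 51.4]
ee_rot: [0.0, 1.0, -0.0, 0.001]
force: [-0.6, 0.0, -0.5]
grip_width: 0.364
grip_force: 40.0
```

Call:
{"api": "arm_command", "payload": {
  "steps": [
    [[0.1,0,0,0.02,0,0,0],[0.1,0,0,0,0,0,0],[0.1,0,0,0.01,0,0,0],[0.1,0,0,0,0,0,0]]
  ]
}}

```text
time_s: 7.62
eef_pos: [475.3, 9.3, 50.2]
ee_rot: [0.0, 1.0, -0.0, 0.0]
force: [-3.8, -0.4, 10.6]
grip_width: 0.366
grip_force: 41.4
```

Contact (10.6 N). Releasing and rising.

Call:
{"api": "arm_command", "payload": {
  "steps": [
    [[0.45,0,0,0,0,0,0],[0.6,0,0,0,0,0,0],[0.9,0,0,0,0,0,0],[1,0,0,0,0,0,0],[1,0,0,0,0,0,0]]
  ]
}}

```text
time_s: 8.25
eef_pos: [475.0, 9.4, 49.3]
ee_rot: [-0.0, 1.0, -0.0, -0.0]
force: [0.7, -0.3, -0.1]
grip_width: 0.998
grip_force: 0.0
```

Call:
{"api": "arm_command", "payload": {
  "steps": [
    [[1,0,0,-0.4,0,0,0],[1,0,0,-0.5,0,0,0],[1,0,0,-0.5,0,0,0],[1,0,0,-0.5,0,0,0],[1,0,0,-0.1,0,0,0],[1,0,0,0,0,0,0],[1,0,0,0,0,0,0]]
  ]
}}

```text
time_s: 9.12
eef_pos: [474.5, 9.4, 148.3]
ee_rot: [-0.0, 1.0, -0.0, -0.001]
force: [-0.0, 0.6, -0.1]
grip_width: 1.0
grip_force: 0.0
```

Run:
```python
from h import *
cv2.imwrite("pics/s1.png",capture("side")[:,:,::-1])
```

```text
(no output)
```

View pics/s1.png

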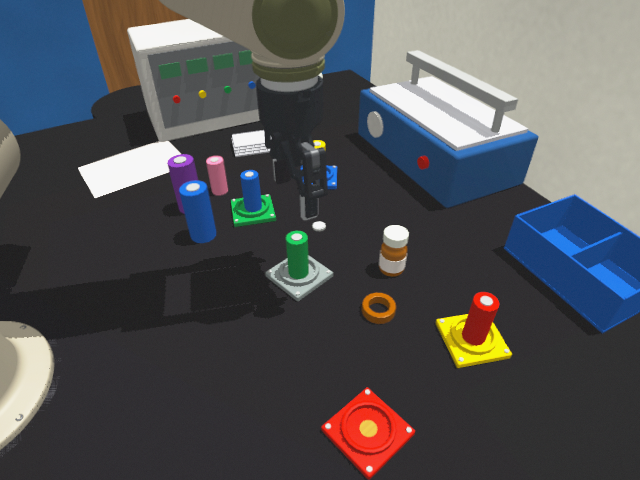

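The green cell stands upright in the spare at (297,255) and the red stand is empty. Going to the red cell.

Call:
{"api": "arm_command", "payload": {
  "steps": [
    [[1,0.32,0.43,-0.04,0,0,0],[1,0.65,0.86,0,0,0,0],[1,0.65,0.86,0,0,0,0],[1,0.65,0.86,0,0,0,0],[1,0.65,0.86,0,0,0,0],[1,0.32,0.42,0,0,0,0],[1,0,0,0,0,0,0],[1,0,0,0,0,0,0]]
  ]
}}

```text
time_s: 10.18
eef_pos: [636.4, -204.5, 150.6]
ee_rot: [-0.0, 1.0, -0.0, -0.001]
force: [-0.3, -0.1, 0.4]
grip_width: 0.997
grip_force: 0.0
```

Call:
{"api": "arm_command", "payload": {
  "steps": [
    [[1,0,0,0,0,0,0],[1,0,0,0,0,0,0]]
  ]
}}

```text
time_s: 10.42
eef_pos: [636.7, -204.7, 151.6]
ee_rot: [0.0, 1.0, -0.0, 0.0]
force: [0.2, -0.5, 0.5]
grip_width: 0.999
grip_force: 0.0
```

On target. Descending, gripping and lifting.

Call:
{"api": "arm_command", "payload": {
  "steps": [
    [[1,0,0,0.5,0,0,0],[1,0,0,0.5,0,0,0],[1,0,0,0.5,0,0,0],[1,0,0,0.4,0,0,0],[1,0,0,0.12,0,0,0],[1,0,0,0,0,0,0],[0.6,0,0,0,0,0,0],[0.4,0,0,0,0,0,0]]
  ]
}}

```text
time_s: 11.42
eef_pos: [637.1, -205.4, 51.1]
ee_rot: [0.0, 1.0, -0.0, 0.001]
force: [-0.0, -0.0, -0.4]
grip_width: 0.601
grip_force: 0.0
```

Call:
{"api": "arm_command", "payload": {
  "steps": [
    [[0.2,0,0,0,0,0,0],[0.1,0,0,0,0,0,0],[0.1,0,0,0,0,0,0],[0.1,0,0,0,0,0,0],[0.1,0,0,0,0,0,0],[0.1,0,0,0,0,0,0]]
  ]
}}

```text
time_s: 12.18
eef_pos: [637.0, -205.3, 50.8]
ee_rot: [0.0, 1.0, -0.0, 0.0]
force: [-0.6, 0.9, 5.2]
grip_width: 0.364
grip_force: 39.6
```

Call:
{"api": "arm_command", "payload": {
  "steps": [
    [[0.1,0,0,-0.2,0,0,0],[0.1,0,0,-0.5,0,0,0],[0.1,0,0,-0.5,0,0,0],[0.1,0,0,-0.5,0,0,0],[0.1,0,0,-0.3,0,0,0],[0.1,0,0,0,0,0,0],[0.1,0,0,0,0,0,0]]
  ]
}}

```text
time_s: 13.05
eef_pos: [636.4, -205.0, 149.0]
ee_rot: [-0.0, 1.0, -0.0, -0.001]
force: [-0.6, -0.5, -1.7]
grip_width: 0.362
grip_force: 39.7
```

Call:
{"api": "arm_command", "payload": {
  "steps": [
    [[0.1,-0.38,0.1,0,0,0,0],[0.1,-0.76,0.2,0,0,0,0],[0.1,-0.76,0.2,0,0,0,0],[0.1,-0.76,0.2,0,0,0,0],[0.1,-0.76,0.2,0,0,0,0],[0.1,-0.39,0.08,0,0,0,0],[0.1,0,0,0,0,0,0],[0.1,0,0,0,0,0,0]]
  ]
}}

```text
time_s: 14.05
eef_pos: [446.8, -254.0, 150.0]
ee_rot: [-0.0, 1.0, -0.0, -0.0]
force: [-0.1, -0.2, -0.8]
grip_width: 0.359
grip_force: 39.8
```

Call:
{"api": "arm_command", "payload": {
  "steps": [
    [[0.1,0,0,0,0,0,0],[0.1,0,0,0,0,0,0]]
  ]
}}

```text
time_s: 14.3
eef_pos: [446.7, -253.9, 150.1]
ee_rot: [-0.0, 1.0, -0.0, -0.0]
force: [-0.3, -0.2, -0.3]
grip_width: 0.363
grip_force: 39.8
```

Call:
{"api": "arm_command", "payload": {
  "steps": [
    [[0.1,0,0,0.4,0,0,0],[0.1,0,0,0.5,0,0,0],[0.1,0,0,0.5,0,0,0],[0.1,0,0,0.4,0,0,0],[0.1,0,0,0.12,0,0,0],[0.1,0,0,0.04,0,0,0],[0.1,0,0,0.02,0,0,0],[0.1,0,0,0,0,0,0]]
  ]
}}

```text
time_s: 15.3
eef_pos: [446.5, -254.3, 51.8]
ee_rot: [0.0, 1.0, -0.0, 0.0]
force: [-0.3, 0.4, -1.1]
grip_width: 0.363
grip_force: 39.7
```

Call:
{"api": "arm_command", "payload": {
  "steps": [
    [[0.1,0,0,0,0,0,0],[0.1,0,0,0,0,0,0]]
  ]
}}

```text
time_s: 15.55
eef_pos: [446.4, -254.2, 51.5]
ee_rot: [0.0, 1.0, -0.0, 0.0]
force: [0.5, 0.1, -1.4]
grip_width: 0.359
grip_force: 39.7
```

Call:
{"api": "arm_command", "payload": {
  "steps": [
    [[0.1,0,0,0.02,0,0,0],[0.1,0,0,0,0,0,0],[0.1,0,0,0.01,0,0,0],[0.1,0,0,0,0,0,0]]
  ]
}}

```text
time_s: 16.05
eef_pos: [446.5, -254.3, 50.7]
ee_rot: [0.0, 1.0, -0.0, 0.0]
force: [-3.4, 2.6, 11.3]
grip_width: 0.365
grip_force: 41.1
```

Call:
{"api": "arm_command", "payload": {
  "steps": [
    [[0.45,0,0,0,0,0,0],[0.6,0,0,0,0,0,0],[0.9,0,0,0,0,0,0],[1,0,0,0,0,0,0],[1,0,0,0,0,0,0]]
  ]
}}

```text
time_s: 16.68
eef_pos: [446.3, -254.1, 49.7]
ee_rot: [-0.0, 1.0, -0.0, -0.0]
force: [0.1, 0.6, 0.8]
grip_width: 0.997
grip_force: 0.0
```

Call:
{"api": "arm_command", "payload": {
  "steps": [
    [[1,0,0,-0.4,0,0,0],[1,0,0,-0.5,0,0,0],[1,0,0,-0.5,0,0,0],[1,0,0,-0.5,0,0,0],[1,0,0,-0.1,0,0,0],[1,0,0,0,0,0,0]]
  ]
}}

```text
time_s: 17.42
eef_pos: [446.1, -254.0, 149.2]
ee_rot: [-0.0, 1.0, -0.0, -0.0]
force: [-0.3, 0.0, -0.7]
grip_width: 1.004
grip_force: 0.0
```

Call:
{"api": "arm_command", "payload": {
  "steps": [
    [[1,0.14,-0.42,0,0,0,0],[1,0.28,-0.84,0,0,0,0],[1,0.28,-0.84,0,0,0,0],[1,0.28,-0.84,0,0,0,0],[1,0.28,-0.84,0,0,0,0],[1,0.28,-0.84,0,0,0,0],[1,0.28,-0.84,0,0,0,0],[1,0.28,-0.84,0,0,0,0]]
  ]
}}

```text
time_s: 18.42
eef_pos: [551.4, 62.2, 148.4]
ee_rot: [-0.0, 1.0, -0.0, -0.001]
force: [0.2, -0.3, 0.3]
grip_width: 1.002
grip_force: 0.0
```

Call:
{"api": "arm_command", "payload": {
  "steps": [
    [[1,0.28,-0.84,0,0,0,0],[1,0.28,-0.84,0,0,0,0],[1,0.28,-0.84,0,0,0,0],[1,0.28,-0.84,0,0,0,0],[1,0.28,-0.84,0,0,0,0],[1,0.2,-0.42,0,0,0,0],[1,0,0,0,0,0,0],[1,0,0,0,0,0,0]]
  ]
}}

```text
time_s: 19.42
eef_pos: [631.3, 291.0, 148.7]
ee_rot: [0.0, 1.0, -0.001, -0.001]
force: [0.4, -0.0, 0.2]
grip_width: 0.996
grip_force: 0.0
```

Run:
```python
from h import *
print(sense()["eef_pos"])
cv2.imwrite("pics/s2.png",capture("side")[:,:,::-1])
cv2.imwrite("pics/w2.png",capture("wrist")[:,:,::-1])
```

```text
[631.32530044 290.99784528 148.68880254]
```

View pics/s2.png

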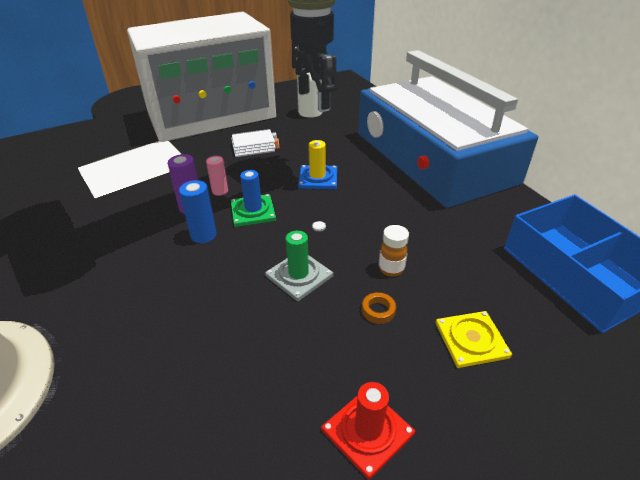

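View pics/w2.png

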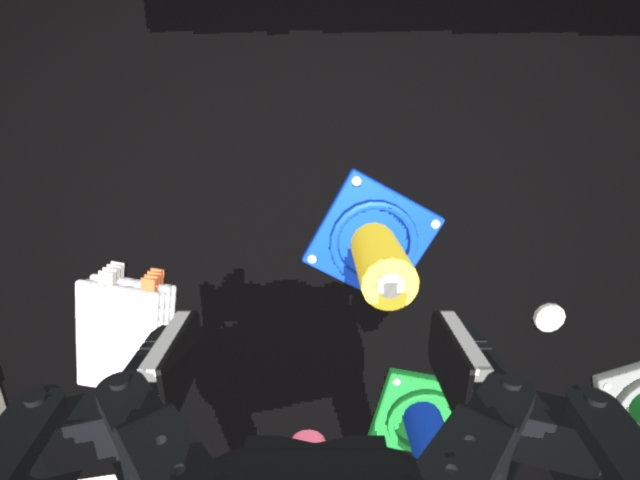

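Red sits upright in its rim at (370,415). My row count was one too many, so the tool is 40 mm past yellow, whose pole shows right of centre at (390,287). Correcting.

Call:
{"api": "arm_command", "payload": {
  "steps": [
    [[1,-0.12,0.4,-0.02,0,0,0],[1,-0.12,0.41,0,0,0,0],[1,0,0,0,0,0,0],[1,0,0,0,0,0,0],[1,0,0,0,0,0,0]]
  ]
}}

```text
time_s: 20.15
eef_pos: [619.7, 251.8, 150.7]
ee_rot: [-0.0, 1.0, -0.0, 0.0]
force: [0.1, 1.4, -1.0]
grip_width: 1.004
grip_force: 0.0
```

Call:
{"api": "arm_command", "payload": {
  "steps": [
    [[1,0,0.02,0.5,0,0,0],[1,0,0,0.5,0,0,0],[1,0,0,0.5,0,0,0],[1,0,0,0.4,0,0,0],[1,0,0,0.1,0,0,0],[1,0,0,0,0,0,0],[0.6,0,0,0,0,0,0],[0.4,0,0,0,0,0,0]]
  ]
}}

```text
time_s: 21.15
eef_pos: [620.0, 250.3, 51.6]
ee_rot: [-0.0, 1.0, -0.0, 0.001]
force: [0.8, -0.9, 0.2]
grip_width: 0.604
grip_force: 0.0
```

Call:
{"api": "arm_command", "payload": {
  "steps": [
    [[0.2,0,0,0,0,0,0],[0.1,0,0,0,0,0,0],[0.1,0,0,0,0,0,0],[0.1,0,0,0,0,0,0],[0.1,0,0,0,0,0,0],[0.1,0,0,0,0,0,0]]
  ]
}}

```text
time_s: 21.9
eef_pos: [619.9, 250.3, 51.3]
ee_rot: [-0.0, 1.0, -0.0, 0.0]
force: [-1.0, 0.9, 4.8]
grip_width: 0.365
grip_force: 39.7
```

Call:
{"api": "arm_command", "payload": {
  "steps": [
    [[0.1,0,0,-0.2,0,0,0],[0.1,0,0,-0.5,0,0,0],[0.1,0,0,-0.5,0,0,0],[0.1,0,0,-0.5,0,0,0],[0.1,0,0,-0.5,0,0,0],[0.1,0,0,0,0,0,0],[0.1,0,0,0,0,0,0]]
  ]
}}

```text
time_s: 22.78
eef_pos: [619.1, 250.2, 159.4]
ee_rot: [0.0, 1.0, -0.0, -0.001]
force: [0.2, 0.7, -1.9]
grip_width: 0.369
grip_force: 39.7
```

Call:
{"api": "arm_command", "payload": {
  "steps": [
    [[0.1,0.04,0.4,0,0,0,0],[0.1,0.04,0.8,0,0,0,0],[0.1,0.04,0.8,0,0,0,0],[0.1,0.04,0.8,0,0,0,0],[0.1,0.04,0.8,0,0,0,0],[0.1,0.04,0.8,0,0,0,0],[0.1,0.04,0.8,0,0,0,0],[0.1,0.04,0.8,0,0,0,0]]
  ]
}}

```text
time_s: 23.78
eef_pos: [634.8, -52.2, 159.9]
ee_rot: [-0.0, 1.0, -0.001, -0.001]
force: [0.6, -0.5, -0.8]
grip_width: 0.365
grip_force: 39.8
```

Call:
{"api": "arm_command", "payload": {
  "steps": [
    [[0.1,0.02,0.8,0,0,0,0],[0.1,0,0.8,0,0,0,0],[0.1,0,0.8,0,0,0,0],[0.1,0,0.46,0,0,0,0],[0.1,0,0.2,0,0,0,0],[0.1,0,0,0,0,0,0],[0.1,0,0,0,0,0,0],[0.1,0,0,0,0,0,0]]
  ]
}}

```text
time_s: 24.78
eef_pos: [636.5, -201.7, 160.9]
ee_rot: [-0.0, 1.0, 0.0, 0.0]
force: [0.6, -0.2, -1.5]
grip_width: 0.361
grip_force: 39.8
```

Call:
{"api": "arm_command", "payload": {
  "steps": [
    [[0.1,0,0.02,0.4,0,0,0],[0.1,0,0,0.5,0,0,0],[0.1,0,0,0.5,0,0,0],[0.1,0,0,0.5,0,0,0],[0.1,0,0,0.18,0,0,0],[0.1,0,0,0.06,0,0,0],[0.1,0,0,0,0,0,0],[0.1,0,0,0,0,0,0]]
  ]
}}

```text
time_s: 25.78
eef_pos: [636.7, -203.9, 54.8]
ee_rot: [0.0, 1.0, -0.0, 0.001]
force: [0.9, -0.6, -0.9]
grip_width: 0.366
grip_force: 39.8
```

Call:
{"api": "arm_command", "payload": {
  "steps": [
    [[0.1,0,0,0,0,0,0],[0.1,0,0,0,0,0,0]]
  ]
}}

```text
time_s: 26.02
eef_pos: [636.4, -203.8, 54.0]
ee_rot: [0.0, 1.0, -0.0, 0.0]
force: [0.8, -0.3, -1.2]
grip_width: 0.363
grip_force: 39.8
```

Call:
{"api": "arm_command", "payload": {
  "steps": [
    [[0.1,0,0,0.04,0,0,0],[0.1,0,0,0.01,0,0,0],[0.1,0,0,0,0,0,0],[0.1,0,0,0,0,0,0]]
  ]
}}

```text
time_s: 26.52
eef_pos: [636.3, -203.7, 51.3]
ee_rot: [-0.0, 1.0, -0.0, -0.0]
force: [-1.0, 0.5, -0.6]
grip_width: 0.362
grip_force: 40.0
```

Call:
{"api": "arm_command", "payload": {
  "steps": [
    [[0.1,0,0,0.01,0,0,0],[0.1,0,0,0,0,0,0],[0.1,0,0,0,0,0,0]]
  ]
}}

```text
time_s: 26.9
eef_pos: [636.4, -203.8, 51.3]
ee_rot: [0.0, 1.0, -0.0, 0.0]
force: [-2.4, 1.0, 5.5]
grip_width: 0.363
grip_force: 40.3
```

Contact. Releasing, rising and going to the blue cell.

Call:
{"api": "arm_command", "payload": {
  "steps": [
    [[0.45,0,0,0,0,0,0],[0.6,0,0,0,0,0,0],[0.9,0,0,0,0,0,0],[1,0,0,0,0,0,0],[1,0,0,0,0,0,0]]
  ]
}}

```text
time_s: 27.52
eef_pos: [636.3, -203.8, 50.8]
ee_rot: [-0.0, 1.0, -0.0, -0.0]
force: [-0.4, -0.7, 0.3]
grip_width: 0.999
grip_force: 0.0
```

Call:
{"api": "arm_command", "payload": {
  "steps": [
    [[1,0,0,-0.4,0,0,0],[1,0,0,-0.5,0,0,0],[1,0,0,-0.5,0,0,0],[1,0,0,-0.5,0,0,0],[1,0,0,-0.1,0,0,0],[1,0,0,0,0,0,0]]
  ]
}}

```text
time_s: 28.28
eef_pos: [636.2, -203.7, 150.9]
ee_rot: [0.0, 1.0, -0.0, 0.0]
force: [-0.4, 0.3, -0.4]
grip_width: 0.998
grip_force: 0.0
```

Call:
{"api": "arm_command", "payload": {
  "steps": [
    [[1,-0.17,-0.41,0,0,0,0],[1,-0.34,-0.81,0,0,0,0],[1,-0.34,-0.81,0,0,0,0],[1,-0.34,-0.81,0,0,0,0],[1,-0.34,-0.81,0,0,0,0],[1,-0.34,-0.81,0,0,0,0],[1,-0.34,-0.81,0,0,0,0],[1,-0.34,-0.81,0,0,0,0]]
  ]
}}

```text
time_s: 29.28
eef_pos: [507.9, 101.6, 149.9]
ee_rot: [-0.0, 1.0, -0.0, -0.001]
force: [1.5, 0.6, -0.0]
grip_width: 0.997
grip_force: 0.0
```

Call:
{"api": "arm_command", "payload": {
  "steps": [
    [[1,-0.34,-0.81,0,0,0,0],[1,-0.34,-0.81,0,0,0,0],[1,-0.17,-0.41,0,0,0,0],[1,0,0,0,0,0,0],[1,0,0,0,0,0,0],[1,0,0,0,0,0,0]]
  ]
}}

```text
time_s: 30.02
eef_pos: [466.9, 201.1, 150.6]
ee_rot: [0.0, 1.0, -0.001, -0.0]
force: [-0.2, -0.4, 0.5]
grip_width: 1.003
grip_force: 0.0
```

Call:
{"api": "arm_command", "payload": {
  "steps": [
    [[1,-0.01,-0.03,0.5,0,0,0],[1,0,0,0.5,0,0,0],[1,0,0,0.5,0,0,0],[1,0,0,0.4,0,0,0],[1,0,0,0.1,0,0,0],[1,0,0,0,0,0,0],[0.6,0,0,0,0,0,0],[0.4,0,0,0,0,0,0]]
  ]
}}

```text
time_s: 31.02
eef_pos: [466.4, 203.4, 51.4]
ee_rot: [-0.0, 1.0, -0.0, 0.001]
force: [0.6, 0.6, -0.5]
grip_width: 0.603
grip_force: 0.0
```

Call:
{"api": "arm_command", "payload": {
  "steps": [
    [[0.2,0,0,0,0,0,0],[0.1,0,0,0,0,0,0],[0.1,0,0,0,0,0,0],[0.1,0,0,0,0,0,0],[0.1,0,0,0,0,0,0],[0.1,0,0,0,0,0,0]]
  ]
}}

```text
time_s: 31.78
eef_pos: [466.3, 203.4, 51.2]
ee_rot: [-0.0, 1.0, -0.0, 0.0]
force: [-1.3, -1.2, 5.4]
grip_width: 0.364
grip_force: 39.5
```

Call:
{"api": "arm_command", "payload": {
  "steps": [
    [[0.1,0,0,-0.2,0,0,0],[0.1,0,0,-0.5,0,0,0],[0.1,0,0,-0.5,0,0,0],[0.1,0,0,-0.5,0,0,0],[0.1,0,0,-0.3,0,0,0],[0.1,0,0,0,0,0,0],[0.1,0,0,0,0,0,0]]
  ]
}}

```text
time_s: 32.65
eef_pos: [465.7, 203.3, 149.9]
ee_rot: [0.0, 1.0, -0.0, -0.001]
force: [0.5, -0.1, -0.6]
grip_width: 0.364
grip_force: 39.7
```

Call:
{"api": "arm_command", "payload": {
  "steps": [
    [[0.1,0.31,-0.09,0,0,0,0],[0.1,0.62,-0.19,0,0,0,0],[0.1,0.62,-0.19,0,0,0,0],[0.1,0.62,-0.19,0,0,0,0],[0.1,0.62,-0.19,0,0,0,0],[0.1,0.31,-0.09,0,0,0,0],[0.1,0,0,0,0,0,0],[0.1,0,0,0,0,0,0]]
  ]
}}

```text
time_s: 33.65
eef_pos: [620.4, 250.1, 150.0]
ee_rot: [0.0, 1.0, -0.0, -0.001]
force: [-0.2, -0.5, -1.1]
grip_width: 0.363
grip_force: 39.8
```

Call:
{"api": "arm_command", "payload": {
  "steps": [
    [[0.1,0,0,0,0,0,0],[0.1,0,0,0,0,0,0]]
  ]
}}

```text
time_s: 33.9
eef_pos: [620.9, 250.2, 151.1]
ee_rot: [-0.0, 1.0, -0.0, 0.0]
force: [-0.2, 0.9, -1.9]
grip_width: 0.363
grip_force: 39.8
```

Call:
{"api": "arm_command", "payload": {
  "steps": [
    [[0.1,0,0,0.4,0,0,0],[0.1,0,0,0.5,0,0,0],[0.1,0,0,0.5,0,0,0],[0.1,0,0,0.4,0,0,0],[0.1,0,0,0.12,0,0,0],[0.1,0,0,0.04,0,0,0],[0.1,0,0,0,0,0,0],[0.1,0,0,0,0,0,0]]
  ]
}}

```text
time_s: 34.9
eef_pos: [621.5, 250.3, 53.6]
ee_rot: [-0.0, 1.0, -0.0, 0.001]
force: [0.4, -0.9, -1.2]
grip_width: 0.361
grip_force: 39.8
```

Call:
{"api": "arm_command", "payload": {
  "steps": [
    [[0.1,0,0,0.02,0,0,0],[0.1,0,0,0,0,0,0],[0.1,0,0,0,0,0,0]]
  ]
}}

```text
time_s: 35.28
eef_pos: [621.2, 250.2, 51.8]
ee_rot: [-0.0, 1.0, -0.0, 0.0]
force: [0.1, 0.0, -1.2]
grip_width: 0.365
grip_force: 39.8
```

Call:
{"api": "arm_command", "payload": {
  "steps": [
    [[0.1,0,0,0.015,0,0,0],[0.1,0,0,0,0,0,0],[0.1,0,0,0,0,0,0]]
  ]
}}

```text
time_s: 35.65
eef_pos: [621.3, 250.3, 51.3]
ee_rot: [-0.0, 1.0, -0.0, 0.0]
force: [-0.7, -0.6, 0.5]
grip_width: 0.367
grip_force: 40.0
```

Call:
{"api": "arm_command", "payload": {
  "steps": [
    [[0.1,0,0,0.01,0,0,0],[0.1,0,0,0,0,0,0],[0.1,0,0,0,0,0,0]]
  ]
}}

```text
time_s: 36.02
eef_pos: [621.3, 250.3, 51.2]
ee_rot: [-0.0, 1.0, -0.0, 0.0]
force: [-1.7, -1.7, 5.4]
grip_width: 0.366
grip_force: 40.3
```

Call:
{"api": "arm_command", "payload": {
  "steps": [
    [[0.45,0,0,0,0,0,0],[0.6,0,0,0,0,0,0],[0.9,0,0,0,0,0,0],[1,0,0,0,0,0,0],[1,0,0,0,0,0,0]]
  ]
}}

```text
time_s: 36.65
eef_pos: [621.1, 250.3, 50.5]
ee_rot: [-0.0, 1.0, -0.0, -0.0]
force: [-0.6, 0.3, -0.1]
grip_width: 1.0
grip_force: 0.0
```

Call:
{"api": "arm_command", "payload": {
  "steps": [
    [[1,0,0,-0.4,0,0,0],[1,0,0,-0.5,0,0,0],[1,0,0,-0.5,0,0,0],[1,0,0,-0.5,0,0,0],[1,0,0,-0.1,0,0,0],[1,0,0,0,0,0,0]]
  ]
}}

```text
time_s: 37.4
eef_pos: [621.1, 250.3, 150.7]
ee_rot: [-0.0, 1.0, -0.0, 0.0]
force: [-0.1, 0.1, -0.2]
grip_width: 1.002
grip_force: 0.0
```

Run:
```python
from h import *
T,S=capture("top"),capture("side")
cv2.imwrite("pics/t3.png",T[:,:,::-1]);cv2.imwrite("pics/s3.png",S[:,:,::-1])
B,b=pole(S,(284,228,312,246)); print(B,b,plane("side",[B],81.5))
```

```text
[296.15203857 236.58944702] 55.5 [[473.28993876   8.02005798  81.5       ]]
```

View pics/s3.png

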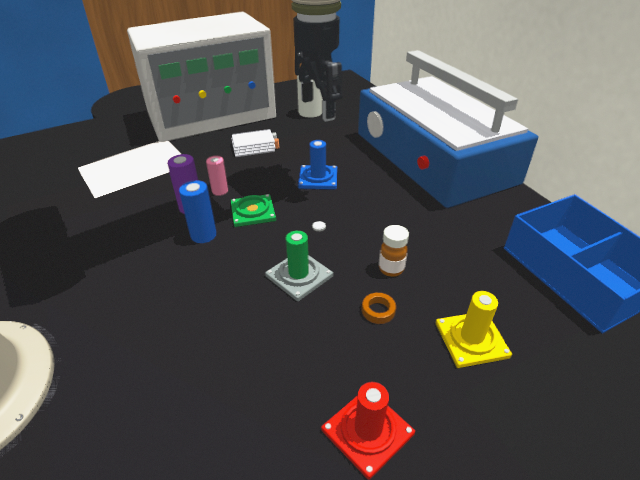

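Blue (318,160), yellow (481,318) and red (370,415) are upright on their own stands. Green still waits on the spare at (297,255), and the green stand is free. Fetching green.

Call:
{"api": "arm_command", "payload": {
  "steps": [
    [[1,-0.24,0.4,0,0,0,0],[1,-0.49,0.8,0,0,0,0],[1,-0.49,0.8,0,0,0,0],[1,-0.49,0.81,0,0,0,0],[1,-0.49,0.81,0,0,0,0],[1,-0.49,0.81,0,0,0,0],[1,-0.24,0.4,0,0,0,0],[1,0,0,0,0,0,0]]
  ]
}}

```text
time_s: 38.5
eef_pos: [473.9, 8.0, 150.2]
ee_rot: [-0.0, 1.0, -0.001, -0.001]
force: [0.1, 0.3, -0.0]
grip_width: 0.997
grip_force: 0.0
```

Call:
{"api": "arm_command", "payload": {
  "steps": [
    [[1,0,0,0,0,0,0],[1,0,0,0,0,0,0],[1,0,0,0,0,0,0]]
  ]
}}

```text
time_s: 38.88
eef_pos: [474.6, 9.4, 150.4]
ee_rot: [-0.0, 1.0, 0.0, -0.0]
force: [-0.1, 0.1, 0.4]
grip_width: 0.999
grip_force: 0.0
```

Call:
{"api": "arm_command", "payload": {
  "steps": [
    [[1,0,0,0.5,0,0,0],[1,0,0,0.5,0,0,0],[1,0,0,0.5,0,0,0],[1,0,0,0.4,0,0,0],[1,0,0,0.1,0,0,0],[1,0,0,0,0,0,0],[0.6,0,0,0,0,0,0],[0.4,0,0,0,0,0,0]]
  ]
}}

```text
time_s: 39.88
eef_pos: [474.8, 8.8, 51.1]
ee_rot: [0.0, 1.0, -0.0, 0.001]
force: [0.2, 0.3, -0.5]
grip_width: 0.605
grip_force: 0.0
```

Call:
{"api": "arm_command", "payload": {
  "steps": [
    [[0.2,0,0,0,0,0,0],[0.1,0,0,0,0,0,0],[0.1,0,0,0,0,0,0],[0.1,0,0,0,0,0,0],[0.1,0,0,0,0,0,0],[0.1,0,0,0,0,0,0]]
  ]
}}

```text
time_s: 40.62
eef_pos: [474.7, 8.8, 51.0]
ee_rot: [0.0, 1.0, -0.0, 0.0]
force: [-0.3, -0.5, 5.3]
grip_width: 0.364
grip_force: 39.3
```

Call:
{"api": "arm_command", "payload": {
  "steps": [
    [[0.1,0,0,-0.2,0,0,0],[0.1,0,0,-0.5,0,0,0],[0.1,0,0,-0.5,0,0,0],[0.1,0,0,-0.5,0,0,0],[0.1,0,0,-0.3,0,0,0],[0.1,0,0,0,0,0,0],[0.1,0,0,0,0,0,0]]
  ]
}}

```text
time_s: 41.5
eef_pos: [474.0, 8.9, 149.7]
ee_rot: [-0.0, 1.0, -0.0, -0.001]
force: [0.1, -0.1, -2.0]
grip_width: 0.363
grip_force: 39.8
```

Call:
{"api": "arm_command", "payload": {
  "steps": [
    [[0.1,-0.04,-0.38,0,0,0,0],[0.1,-0.05,-0.77,0,0,0,0],[0.1,-0.05,-0.77,0,0,0,0],[0.1,-0.05,-0.77,0,0,0,0],[0.1,-0.04,-0.77,0,0,0,0],[0.1,0,-0.38,0,0,0,0],[0.1,0,0,0,0,0,0],[0.1,0,0,0,0,0,0]]
  ]
}}

```text
time_s: 42.5
eef_pos: [463.0, 200.2, 150.0]
ee_rot: [0.0, 1.0, -0.001, -0.001]
force: [-0.0, -0.3, -1.2]
grip_width: 0.362
grip_force: 40.0
```

Call:
{"api": "arm_command", "payload": {
  "steps": [
    [[0.1,0,0,0,0,0,0],[0.1,0,0,0,0,0,0]]
  ]
}}

```text
time_s: 42.75
eef_pos: [463.2, 200.3, 150.5]
ee_rot: [0.0, 1.0, -0.001, -0.0]
force: [0.9, 0.2, -1.8]
grip_width: 0.366
grip_force: 40.0
```

Call:
{"api": "arm_command", "payload": {
  "steps": [
    [[0.1,0,-0.01,0.4,0,0,0],[0.1,0,0,0.5,0,0,0],[0.1,0,0,0.5,0,0,0],[0.1,0,0,0.4,0,0,0],[0.1,0,0,0.12,0,0,0],[0.1,0,0,0.04,0,0,0],[0.1,0,0,0,0,0,0],[0.1,0,0,0,0,0,0]]
  ]
}}

```text
time_s: 43.75
eef_pos: [463.4, 201.4, 53.2]
ee_rot: [-0.0, 1.0, -0.0, 0.001]
force: [0.8, 0.9, -0.5]
grip_width: 0.369
grip_force: 40.0
```

Call:
{"api": "arm_command", "payload": {
  "steps": [
    [[0.1,0,0,0.02,0,0,0],[0.1,0,0,0,0,0,0],[0.1,0,0,0,0,0,0]]
  ]
}}

```text
time_s: 44.12
eef_pos: [463.1, 201.4, 51.6]
ee_rot: [-0.0, 1.0, -0.0, -0.0]
force: [0.5, 0.3, -1.8]
grip_width: 0.364
grip_force: 40.0
```

Call:
{"api": "arm_command", "payload": {
  "steps": [
    [[0.1,0,0,0.01,0,0,0],[0.1,0,0,0,0,0,0],[0.1,0,0,0,0,0,0]]
  ]
}}

```text
time_s: 44.5
eef_pos: [463.1, 201.4, 51.0]
ee_rot: [-0.0, 1.0, -0.0, -0.0]
force: [0.3, -0.0, -2.8]
grip_width: 0.36
grip_force: 40.0
```

Call:
{"api": "arm_command", "payload": {
  "steps": [
    [[0.1,0,0,0.015,0,0,0],[0.1,0,0,0,0,0,0],[0.1,0,0,0,0,0,0]]
  ]
}}

```text
time_s: 44.88
eef_pos: [463.2, 201.4, 51.0]
ee_rot: [0.0, 1.0, -0.0, 0.0]
force: [-2.8, -0.1, 7.1]
grip_width: 0.364
grip_force: 41.0
```

Contact. Releasing, rising and backing off clear of the stands, then checking.

Call:
{"api": "arm_command", "payload": {
  "steps": [
    [[0.45,0,0,0,0,0,0],[0.6,0,0,0,0,0,0],[0.9,0,0,0,0,0,0],[1,0,0,0,0,0,0],[1,0,0,0,0,0,0]]
  ]
}}

```text
time_s: 45.5
eef_pos: [463.1, 201.4, 50.3]
ee_rot: [-0.0, 1.0, -0.0, 0.0]
force: [0.4, 0.0, 0.6]
grip_width: 1.0
grip_force: 0.0
```

Call:
{"api": "arm_command", "payload": {
  "steps": [
    [[1,0,0,-0.4,0,0,0],[1,0,0,-0.5,0,0,0],[1,0,0,-0.5,0,0,0],[1,0,0,-0.5,0,0,0],[1,0,0,-0.7,0,0,0],[1,0,0,-0.7,0,0,0],[1,0,0,0,0,0,0]]
  ]
}}

```text
time_s: 46.38
eef_pos: [464.0, 201.6, 217.6]
ee_rot: [-0.0, 1.0, -0.0, 0.002]
force: [-0.5, 0.0, -0.9]
grip_width: 1.002
grip_force: 0.0
```

Call:
{"api": "arm_command", "payload": {
  "steps": [
    [[1,0,0.4,0,0,0,0],[1,0,0.8,0,0,0,0],[1,0,0.8,0,0,0,0],[1,0,0.8,0,0,0,0],[1,0,0.8,0,0,0,0],[1,0,0.4,0,0,0,0],[1,0,0,0,0,0,0],[1,0,0,0,0,0,0]]
  ]
}}

```text
time_s: 47.38
eef_pos: [462.8, 2.0, 214.8]
ee_rot: [-0.0, 1.0, -0.0, -0.0]
force: [-0.6, 0.0, -0.2]
grip_width: 1.001
grip_force: 0.0
```

Run:
```python
from h import *
T,S=capture("top"),capture("side")
cv2.imwrite("pics/t4.png",T[:,:,::-1]);cv2.imwrite("pics/s4.png",S[:,:,::-1])
```

```text
(no output)
```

View pics/s4.png

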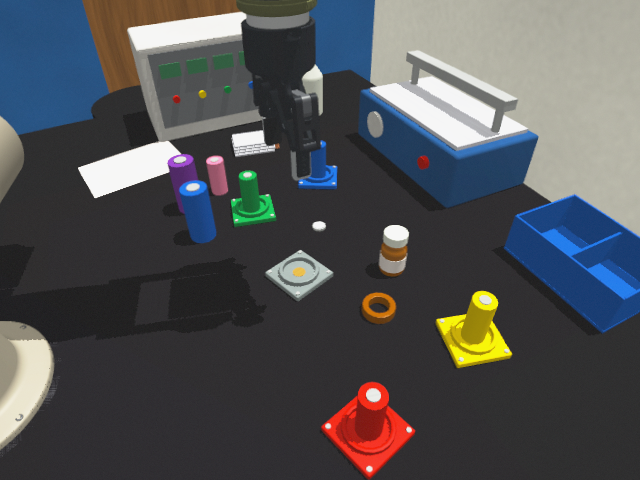

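View pics/t4.png

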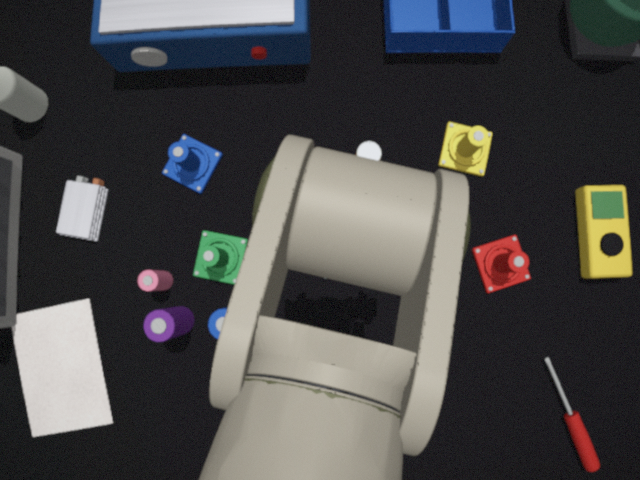

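Both views show every cell upright inside its own rim: green at (250,190) in the side view, blue, yellow and red as before. The spare is empty at (299,272), and the jar is unmoved at (393,252).

```bash
python3 -c "
from rig import *
print(finish_job())"
```

```text
the job is handed in; nothing more can be done
None
```

The job is handed in: all four cells stand upright on the stands of their own colour, the grey spare is empty and the jar was not touched; it took about 47 s of the 96 s allowed.

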